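Sweep the paint tablets through the gate into the palette slot

ROBOT

A 6-joint arm with a two-finger parallel gripper is mounted at the origin on the work surface. World frame = base frame: x ahead of the robot, y to its left, z up, the work surface at z = 0. Lengths are in mm, angles in rad, forces in N, time in s.
With the tool pointing down it reaches from about 400 to 925 mm from the base axis. Payload 12.5 kg.
Tool frame: the origin (TCP) lies where the fingers leave the gripper's body, on its centre line; the fingertips stand 78 mm ahead of it and the grasp point (between the pads) lies 59 mm ahead of it (env.tip_extent is the distance from the TCP to the fingertips, in mm); z points along the fingers, y is the direction in which the jaws open and shut (so a half turn about z gives the same grasp; the last joint's range is limited). The gripper opens to 95 mm and grips with 3 to 60 N. Pads are 20 mm wide; open, the fingers measure 119 mm over their backs; the gripper's body (75 mm by 180 mm) begins 59 mm behind the grasp point.
Start: joints at [1.05, 0.491, 1.559, -0, 1.092, -0.106], TCP at [251.862, 572.017, 292.261] pointing down, gripper open.
Joint ranges: [-3.1, 3.1], [-0.84, 2.19], [0.05, 2.79], [-1.13, 4.28], [0.06, 2.93], [-2.69, 2.69]. Speed limits (rad/s): [2.22, 2.22, 2.79, 3.14, 3.14, 3.14].

INTERFACE

Orientations are given as [roll, pitch, yaw] about the fixed x, y, z axes, in that order (R = Rz(yaw) Ry(pitch) Rx(roll)).
In Python, from cell import env gives the robot as it stands. The module is installed in compiled form; this text tells all that it offers.
- The arm moves only by the tool play_rows, never from a script. Its argument "targets" is a list of rows, each an object with "linear": the shift along the tool's x, y, z in mm, a list of three; "turn": the turn about the tool's z in rad. A call has 1 to 20 rows; each row is the pose to reach, as a shift and turn from the pose commanded when the call began, along the tool's axes at that moment; what a row does not reach only later rows make up. A row lasts 1/8 s, in which the tool goes at most 62.5 mm and 10.7 degrees, less where a joint would pass 70% of its speed; a pose out of reach is approached as far as the arm can. A call with a gripper value outside its range is refused whole. "hand" is the finger opening in mm, from 0 to 95.1, set as the call begins (left out, the last holds). The fingers move at their own pace and stop on an object; the grip force is fixed at half the most. Time passes only in rows, so rows that repeat a pose let the fingers close. It gives the time, the measured TCP pose, the force and the opening at its end, in the units of the state.
- env.state(): the state, without advancing time (a new reading comes with each control period).
- env.read_camera(name): name is "scene" or "top" or "wrist"; returns (picture, depth): 480x640x3 uint8, red, green, blue; 480x640 float32, mm along the optical axis (not along the pixel's ray), 0 where there is no reading.
- env.camera_params(name): a dict with "fx", "fy", "cx", "cy" (pixels), "R" (3x3) and "t" (3): a world point X has camera coordinates R X + t. Camera axes: x right, y down, z forward; pixel columns grow to the right and rows downward; lengths in mm; the calibration is good to about 2 mm. A picture is of the moment at which its call begins: read the wrist's pose just before it. camera_params takes no time and is no camera call; for the wrist camera it gives the pose at the moment of the call.
- env.job_done(): hands the job in, once; it reports no verdict.
The state is a dict: "t": time; "joints": joint angles; "qvel": joint speeds; "tau": joint torques, N m; "eef_pos": TCP position; "tcp_rot": TCP orientation; "ft_force": force on the tool from outside, world axes, zero at the start; "moment": the same for the moment, N m; "opening": opening from 0.0 (shut) to 1.0 (fully open).
Only numpy, scipy, OpenCV 4.12 (cv2) and the standard library are available. Lean on these libraries where they do the work, as an engineer would, in place of code of your own. Each camera call takes 0.05 s, during which the arm holds its last target.

TASK

Load the palette slot of the wooden board: with the fingertips, push the three round paint tablets through the narrow gate one at a time, yellow first, then red, then blue, each one fully past the gate before the next goes in. They must finish lying flat in a row in the slot, in that order from the closed end. Only slide them, never lift one off the board, and leave the eraser, tape roll, bottle and brush pot where they are.

Things in the scene. Friction and masses are not known exactly. Their poses are not given: they have to be found in the camera images.
- tray: fixed pale wooden board, top 12 mm above the table, dark walls standing 12 mm above its top. Origin: on the table below the middle of the gate's inner face. +y runs through the gate into the slot. Board spans x -125..125, y -270..145 mm. The tablets start at about (x, y) (-70, -125), (0, -165), (70, -125) mm, each +-12 mm, in any order; there the sides and back (y -270..-50) have no walls.
- gate (a point): middle of the gate's inner face on the board's top (12 mm above the table), axes as the board's. The gate is 48 mm wide with parallel sides from 12 mm before this point (y -12) up to it. Before it two guides, 10 mm thick, flare from the gate (x +-30, y -10 mm) out to (x +-112, y -50 mm). A tablet is fully past the gate when its centre is 19 mm beyond this point.
- slot_end (a point): middle of the slot's closed end, on the slot floor, 130 mm along +y from the gate point. The slot is a straight lane with a white floor level with the board's top, 48 mm wide, 130 mm long, open above, side and end walls 12 mm thick and 12 mm high.
- yellow: round watercolour tablet, a flat disc 38 mm across and 14 mm high, 20 g nominal (14 to 28 g), yellow above a white lower rim, lying flat and loose on the board's sweeping area. Origin: centre of its underside (12 mm above the table as it lies); z up through its face. It slides easily (under 1 N).
- red: round watercolour tablet, a flat disc 38 mm across and 14 mm high, 20 g nominal (14 to 28 g), red above a white lower rim, lying flat and loose on the board's sweeping area. Origin: centre of its underside (12 mm above the table as it lies); z up through its face. It slides easily (under 1 N).
- blue: round watercolour tablet, a flat disc 38 mm across and 14 mm high, 20 g nominal (14 to 28 g), dark blue above a white lower rim, lying flat and loose on the board's sweeping area. Origin: centre of its underside (12 mm above the table as it lies); z up through its face. It slides easily (under 1 N).
- eraser: white eraser, 22 x 45 x 13 mm, loose on the board's back corner (board x about 85, y about -235 mm). Origin: centre of its underside. Leave alone.
- tape: roll of cream masking tape lying flat, 100 mm across, 25 mm high, hole 76 mm, on the table beside the slot at board x about 180 mm. Origin: centre of its underside. Leave alone.
- bottle: small amber bottle with white cap, 52 mm across, 95 mm high, standing on the table beyond the slot's closed end, at board x about 105, y about 210 mm. Origin: centre of its underside. Leave alone.
- brush_pot: clear plastic pot, 86 mm across, 85 mm high, with three brushes standing in it up to about 170 mm high, on the table beyond the slot's closed end at board x about -75, y about 235 mm. Origin: centre of its underside. Leave alone.
There are look-alikes about, which are no part of the job. What is meant by the red is not pink, and is the smaller of those in its own colour. There is more than one size of the yellow; the one meant has the size given above.

How it is judged (in metres and radians):
On the way, in this order (a step that is already met when the one before it is completed fails the run):
1. the yellow tablet is past the gate in the slot, red and blue still outside the gate (y of yellow in the frame of tray between 0.017 and 0.13 m and x of yellow in the frame of tray between -0.012 and 0.012 m and z of yellow in the frame of tray below 0.016 m and angle between yellow's own z axis and vertical below 0.15 rad and y of each of red, blue in the frame of tray below -0.029 m), for 0.2 s.
2. the red tablet is past the gate in the slot behind the yellow one, blue still outside the gate (y of red in the frame of tray between 0.017 and 0.13 m and x of red in the frame of tray between -0.012 and 0.012 m and z of each of red, yellow in the frame of tray below 0.016 m and angle between each of red, yellow's own z axis and vertical below 0.15 rad and y of yellow in the frame of tray between 0.017 and 0.13 m and x of yellow in the frame of tray between -0.012 and 0.012 m and y of blue in the frame of tray below -0.029 m), for 0.2 s.
3. the blue tablet is past the gate too, all three in the slot (y of blue in the frame of tray between 0.017 and 0.13 m and x of blue in the frame of tray between -0.012 and 0.012 m and z of each of blue, red, yellow in the frame of tray below 0.016 m and angle between each of blue, red, yellow's own z axis and vertical below 0.15 rad and y of red in the frame of tray between 0.017 and 0.13 m and x of red in the frame of tray between -0.012 and 0.012 m and y of yellow in the frame of tray between 0.017 and 0.13 m and x of yellow in the frame of tray between -0.012 and 0.012 m), for 0.2 s.
At the end, for the whole second after the job is handed in: all three lie flat (tilt under 0.15 rad, within 4 mm of the slot floor), at rest, within 12 mm of the slot's centre line, centres 17 mm or more beyond the gate's inner face, yellow deepest, then red, then blue; each was in before the next was 2 mm into the gate (all of step 3 and linear speed of each of yellow, red, blue below 0.01 m/s and y of yellow in the frame of tray above 0.082 m and y of red in the frame of tray between 0.045 and 0.082 m and y of blue in the frame of tray below 0.045 m); the robot touches nothing.
It fails at once if a tablet is lifted more than 8 mm off the board (z of any of yellow, red, blue in the frame of tray above 0.02 m).
It fails at once if a bystander (eraser, tape roll, bottle, brush pot) is moved more than 10 mm (distance of any of eraser, tape, bottle, brush_pot from where it was at the start of the episode above 0.01 m).
It also fails if it takes over 72 s, if anything falls off the work surface, if the arm or the gripper's body presses on something with over 40 N, if the wrist force passes 120 N, or if a joint passes its speed limit or range.

## Working session

There is one attempt and no reset: what is moved stays moved. The work goes in short steps, Python scripts to look and compute and a tool call to move; the robot and the scene stay as the last step left them, time stands still between calls to the robot, and variables do not carry over. Pictures are saved under pics/ and viewed, and the job is handed in when it is done.

Besides the shell and the picture viewer there is one more tool, called by a JSON object that holds its "op" and its "data". play_rows: Moves the arm, as the interface text tells. Its arguments: {"type":"object","properties":{"targets":{"type":"array","items":{"type":"object","properties":{"linear":{"type":"array","items":{"type":"number"}},"turn":{"type":"number"}}}},"hand":{"type":"number"}},"required":["targets"]}

```bash
mkdir -p pics
python3 - <<'E'
from cell import env
import cv2,numpy as np
for n in ["scene","top"]:
    p,d=env.read_camera(n); cv2.imwrite(f"pics/{n}0.png",p[:,:,::-1]); np.savez(f"{n}0.npz",p=p,d=d)
    c=env.camera_params(n); print(n,{k:np.round(v,3).tolist() for k,v in c.items()})
s=env.state(); print(s)
E
```

```text
scene {'fx': 575.862, 'fy': 575.862, 'cx': 325.456, 'cy': 232.088, 'R': [[-0.769, 0.64, -0.007], [0.403, 0.475, -0.782], [-0.497, -0.604, -0.623]], 't': [442.858, -198.142, 1480.447]}
top {'fx': 481.138, 'fy': 481.138, 'cx': 316.83, 'cy': 238.921, 'R': [[0.02, -1.0, 0.01], [-0.981, -0.022, -0.194], [0.194, -0.006, -0.981]], 't': [-11.353, 587.321, 777.155]}
{'t': 0.1, 'joints': array([ 1.05033515e+00,  4.91467595e-01,  1.55939906e+00, -2.39799307e-05,
        1.09167991e+00, -1.05627473e-01]), 'qvel': array([-0.00108224, -0.00064204, -0.00190767,  0.00113809,  0.00030628,
        0.00075279]), 'tau': array([ 1.76274381e-03, -6.13625264e+01, -2.58604091e+01,  6.93594874e-02,
        4.69489151e-02, -2.30275771e-05]), 'eef_pos': array([251.82631415, 571.86628907, 291.73619445]), 'tcp_rot': array([-3.14064181e+00, -7.94219507e-05,  2.72676998e+00]), 'ft_force': array([ 0.62334943,  0.17141606, -0.33597422]), 'moment': array([ 0.00045938, -0.04970477, -0.00558974]), 'opening': 1.000707533086692}
```

View pics/top0.png

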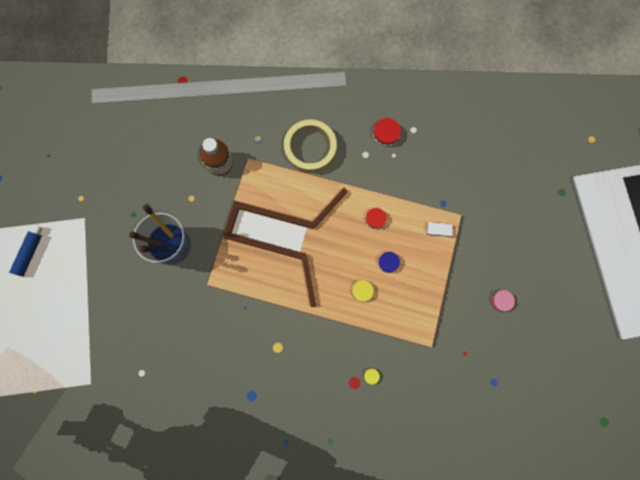

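View pics/scene0.png

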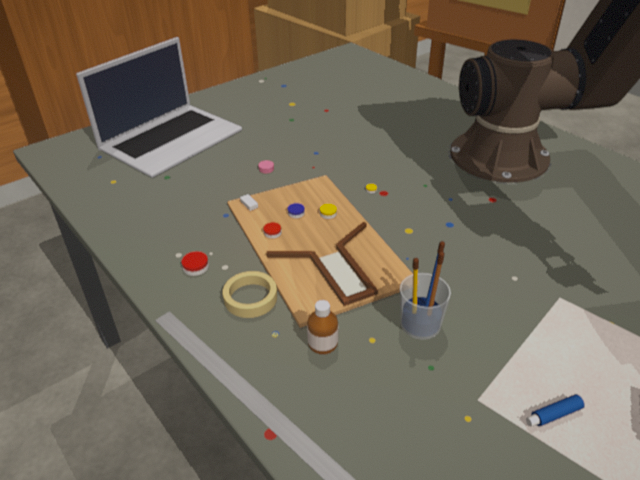

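The board carries red (376,217), blue (389,262) and yellow (363,290). The look-alikes are all off the board: a large red at (387,131), pink at (504,300), and a small yellow at (372,377). Next I'll measure sizes and positions.

```bash
cat > h.py <<'E'
import cv2,numpy as np
from cell import env
def cast(c,uv,z):
    uv=np.atleast_2d(np.asarray(uv,float)); R=np.array(c['R']);t=np.array(c['t'])
    d=np.c_[(uv[:,0]-c['cx'])/c['fx'],(uv[:,1]-c['cy'])/c['fy'],np.ones(len(uv))]@R
    o=-R.T@t
    return o+d*((z-o[2])/d[:,2])[:,None]
def proj(c,X):
    q=np.atleast_2d(X)@np.array(c['R']).T+np.array(c['t'])
    return np.c_[c['fx']*q[:,0]/q[:,2]+c['cx'],c['fy']*q[:,1]/q[:,2]+c['cy']]
def masks(p):
    h=cv2.cvtColor(p,cv2.COLOR_RGB2HSV)
    H,S,V=[h[:,:,i].astype(int) for i in range(3)]
    return dict(yellow=(H>=24)&(H<=34)&(S>170)&(V>110),red=((H<5)|(H>174))&(S>190)&(V>90),
        blue=(H>110)&(H<130)&(S>140)&(V>50))
def blobs(c,p,z=26,amin=60):
    out=[]
    for k,m in masks(p).items():
        cs,_=cv2.findContours(m.astype(np.uint8),cv2.RETR_EXTERNAL,cv2.CHAIN_APPROX_NONE)
        for q in cs:
            if cv2.contourArea(q)<amin: continue
            w=cast(c,q[:,0,:],z)[:,:2].astype(np.float32)
            (cx,cy),r=cv2.minEnclosingCircle(w)
            m_=cv2.moments(q);u,v=m_['m10']/m_['m00'],m_['m01']/m_['m00']
            out.append((k,(round(u),round(v)),np.round(cast(c,[u,v],z)[0,:2],1),round(2*r,1)))
    return out
E
python3 - <<'E'
from h import *
for n in ["top","scene"]:
    p=np.load(n+"0.npz")['p'];c=env.camera_params(n)
    print(n);[print(b) for b in blobs(c,p)]
c=env.camera_params("top");z=np.load("top0.npz");p=z['p'];d=z['d']
h=cv2.cvtColor(p,cv2.COLOR_RGB2HSV)
m=((h[:,:,0]>5)&(h[:,:,0]<24)&(h[:,:,1]>70)&(h[:,:,2]>100)).astype(np.uint8)
m=cv2.morphologyEx(m,cv2.MORPH_OPEN,np.ones((3,3)))
n,l,s,_=cv2.connectedComponentsWithStats(m)
# keep components within board ROI
cs,_=cv2.findContours(m,cv2.RETR_EXTERNAL,cv2.CHAIN_APPROX_NONE)
big=[q for q in cs if cv2.contourArea(q)>800 and 200<q[:,0,0].mean()<470 and q[:,0,1].mean()>155]
print([ (cv2.contourArea(q),q[:,0].mean(0)) for q in big])
q=np.vstack(big)
w=cast(c,q[:,0],12)[:,:2].astype(np.float32)
print("rect",cv2.minAreaRect(w),cv2.boxPoints(cv2.minAreaRect(w)))
# white floor
wm=((h[:,:,1]<60)&(h[:,:,2]>120)).astype(np.uint8)
cs,_=cv2.findContours(wm,cv2.RETR_EXTERNAL,cv2.CHAIN_APPROX_NONE)
for q in cs:
    u=q[:,0].mean(0)
    if 225<u[0]<320 and 190<u[1]<260 and cv2.contourArea(q)>300:
        w=cast(c,q[:,0],12)[:,:2].astype(np.float32); r=cv2.minAreaRect(w);print("floor",u,r,cv2.boxPoints(r))
        im=p.copy()
im=cv2.resize(p[140:360,200:480],None,fx=2.8,fy=2.8,interpolation=cv2.INTER_CUBIC)
cv2.imwrite("pics/crop.png",im[:,:,::-1])
E
```

```text
top
('red', (376, 217), array([ 635.9, -105.8]), 35.0)
('red', (387, 131), array([ 805.3, -127.1]), 50.0)
('blue', (389, 262), array([ 555.2, -128.8]), 34.8)
('blue', (168, 238), array([590.3, 267.7]), 53.2)
scene
('yellow', (328, 209), array([505.7, -76. ]), 41.0)
('red', (194, 261), array([ 815.3, -114. ]), 54.3)
('red', (272, 228), array([639.7, -99.8]), 36.2)
('blue', (296, 209), array([ 558.9, -122.7]), 35.1)
[(26894.5, array([326.3466407 , 249.26290166]))]
rect ((579.0244750976562, -34.53703308105469), (416.5830078125, 252.5401611328125), 75.78697967529297) [[ 405.47824 -205.44983]
 [ 650.288   -267.45544]
 [ 752.5707   136.37576]
 [ 507.76093  198.38138]]
floor [269.20670391 230.20111732] ((610.96337890625, 88.88525390625), (129.6058349609375, 48.053428649902344), 75.55803680419922) [[571.53406   32.1223  ]
 [618.0691    20.137817]
 [650.3927   145.64821 ]
 [603.85767  157.63269 ]]
```

View pics/crop.png

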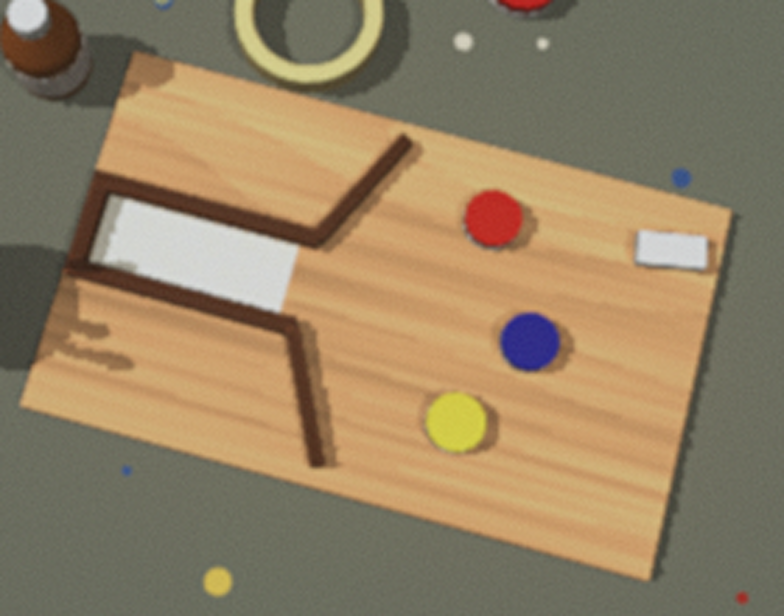

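```bash
cat >> h.py <<'E'
G=np.array([594.6,26.1]); A=np.deg2rad(75.7)
EY=np.array([np.cos(A),np.sin(A)]); EX=np.array([EY[1],-EY[0]])
def w2b(w): d=np.atleast_2d(w)[:,:2]-G; return np.c_[d@EX,d@EY]
def b2w(b): b=np.atleast_2d(b); return G+b[:,:1]*EX+b[:,1:]*EY
def masks(p):
    h=cv2.cvtColor(p,cv2.COLOR_RGB2HSV)
    H,S,V=[h[:,:,i].astype(int) for i in range(3)]
    return dict(yellow=(H>=26)&(H<=36)&(S>140)&(V>90),red=((H<5)|(H>174))&(S>190)&(V>90),
        blue=(H>110)&(H<130)&(S>140)&(V>50))
def look(n,tag,z=26):
    p,d=env.read_camera(n);c=env.camera_params(n)
    cv2.imwrite(f"pics/{tag}.png",p[:,:,::-1]);np.savez(tag+".npz",p=p,d=d)
    for b in blobs(c,p,z): print(b,'board',np.round(w2b(b[2])[0],1))
    return p,d,c
def rel(bx,by,ztip,head):
    """board xy of tool axis, tip height, push heading in board deg (0=+y, + = towards -x)."""
    s=env.state();r=s['tcp_rot'];yaw=r[2]
    w=b2w([bx,by])[0];dw=np.array([w[0]-s['eef_pos'][0],w[1]-s['eef_pos'][1],ztip+env.tip_extent-s['eef_pos'][2]])
    c,sn=np.cos(yaw),np.sin(yaw)
    lin=np.array([c*dw[0]+sn*dw[1], sn*dw[0]-c*dw[1], -dw[2]])
    ty=A+np.deg2rad(head); turn=-((ty-yaw+np.pi)%(2*np.pi)-np.pi)
    return np.round(lin,1),round(turn,3)
def where():
    s=env.state();print('t',round(s['t'],2),'tool board',np.round(w2b(s['eef_pos'])[0],1),'tip z',round(s['eef_pos'][2]-env.tip_extent,1),'rot',np.round(s['tcp_rot'],3),'head',round(np.rad2deg(s['tcp_rot'][2]-A),1),'F',np.round(s['ft_force'],1),'open',round(s['opening']*95.1,1))
E
python3 - <<'E'
from h import *
for n in ["top","scene"]:
    p=np.load(n+"0.npz")['p'];c=env.camera_params(n)
    print(n);[print(b,np.round(w2b(b[2])[0],1)) for b in blobs(c,p,26,40)]
c=env.camera_params("scene");h=cv2.cvtColor(np.load("scene0.npz")['p'],cv2.COLOR_RGB2HSV)
wm=((h[:,:,1]<60)&(h[:,:,2]>120)).astype(np.uint8)
cs,_=cv2.findContours(wm,cv2.RETR_EXTERNAL,cv2.CHAIN_APPROX_NONE)
for q in cs:
    u=q[:,0].mean(0)
    if 310<u[0]<370 and 250<u[1]<310 and cv2.contourArea(q)>200:
        w=cast(c,q[:,0],12)[:,:2].astype(np.float32); r=cv2.minAreaRect(w);print("floor",u,r,cv2.boxPoints(r))
d=np.load("top0.npz")['d'];c=env.camera_params('top')
R=np.array(c['R'])
for u,v in [(376,217),(389,262),(363,290),(400,310),(340,225),(270,230)]:
    Z=np.median(d[v-2:v+3,u-2:u+3]); X=R.T@(np.array([(u-c['cx'])/c['fx']*Z,(v-c['cy'])/c['fy']*Z,Z])-c['t']);print(u,v,np.round(X,1))
where(); print(rel(-100,-155,120,-45))
E
```

```text
top
('yellow', (372, 376), array([357.1, -97.4]), 25.8) [-199.6 -178.3]
('yellow', (362, 290), array([502.7, -81.5]), 36.8) [ -62.5 -127. ]
('red', (376, 217), array([ 635.9, -105.8]), 35.0) [  72.6 -117.6]
('red', (387, 131), array([ 805.3, -127.1]), 50.0) [242.  -96.4]
('blue', (389, 262), array([ 555.2, -128.8]), 34.8) [ 1.000e-01 -1.598e+02]
('blue', (168, 238), array([590.3, 267.7]), 53.2) [-63.8 233.1]
scene
('yellow', (328, 208), array([504.9, -77.1]), 37.2) [ -61.4 -122.2]
('yellow', (371, 187), array([374.5, -78.4]), 26.9) [-187.5 -155.6]
('red', (194, 261), array([ 815.3, -114. ]), 54.3) [248.5 -81.2]
('red', (272, 228), array([639.7, -99.8]), 36.2) [  74.8 -110.9]
('blue', (296, 209), array([ 558.9, -122.7]), 35.1) [   2.2 -153. ]
floor [342.46846847 273.69369369] ((607.3136596679688, 87.76280212402344), (121.28850555419922, 44.603031158447266), 75.75529479980469) [[570.77545   34.470734]
 [614.00714   23.495544]
 [643.85187  141.05487 ]
 [600.6202   152.03006 ]]
376 217 [ 636.6 -105.9   26.5]
389 262 [ 554.4 -128.8   26.9]
363 290 [503.5 -82.5  26.3]
400 310 [ 470.6 -150.    12.5]
340 225 [623.4 -41.3  12.7]
270 230 [611.2  87.1  12.4]
t 0.1 tool board [-467.   444.2] tip z 214.1 rot [-3.141 -0.     2.727] head 80.5 F [ 0.6  0.2 -0.3] open 95.2
(array([-460.5, -530.7,   94.1]), np.float64(2.191))
```

Against the stated 38 mm, the yellow on the board fits (36.8 mm; the off-board one is 26 mm). The small red on the board is 35 mm and the other red is 50 mm. The crop confirms all three. Depth heights come out at 26.5 and 12.5 mm, as they should. Now moving behind yellow.

Run:
```python
from h import *
print(rel(-95.3,-164.7,70,-41))
```

```text
(array([-466.8, -539.5,  144.1]), np.float64(2.121))
```

{"op": "play_rows", "data": {"targets": [{"linear": [-467, -540, 0], "turn": 2.12}, {"linear": [-467, -540, 0], "turn": 2.12}, {"linear": [-467, -540, 0], "turn": 2.12}, {"linear": [-467, -540, 0], "turn": 2.12}, {"linear": [-467, -540, 0], "turn": 2.12}, {"linear": [-467, -540, 0], "turn": 2.12}, {"linear": [-467, -540, 0], "turn": 2.12}, {"linear": [-467, -540, 0], "turn": 2.12}, {"linear": [-467, -540, 0], "turn": 2.12}, {"linear": [-467, -540, 0], "turn": 2.12}, {"linear": [-467, -540, 0], "turn": 2.12}, {"linear": [-467, -540, 0], "turn": 2.12}, {"linear": [-467, -540, 0], "turn": 2.12}, {"linear": [-467, -540, 70], "turn": 2.12}, {"linear": [-467, -540, 144], "turn": 2.12}, {"linear": [-467, -540, 144], "turn": 2.12}, {"linear": [-467, -540, 144], "turn": 2.12}], "hand": 20}}

```text
t: 2.22
eef_pos: [461.0, -109.1, 147.2]
tcp_rot: [-3.139, 0.002, 0.609]
ft_force: [0.2, -0.5, 1.2]
opening: 0.213
```

Run:
```python
from h import *
where(); look("top","top1"); look("wrist","wr1")
print(rel(-95.3,-164.7,14.5,-41))
```

```text
t 2.23 tool board [ -96.1 -164. ] tip z 69.6 rot [-3.139e+00  2.000e-03  6.090e-01] head -40.8 F [ 0.2 -0.5  1.2] open 20.2
('red', (376, 218), array([ 635.8, -105.9]), 34.7) board [  72.5 -117.7]
('red', (387, 131), array([ 805.3, -127.2]), 49.9) board [242.  -96.5]
('blue', (170, 236), array([592.3, 265.3]), 57.1) board [-61.3 231.2]
('yellow', (299, 201), array([488.9, -76.9]), 10.3) board [ -77.  -125.9]
('red', (504, 17), array([ 629. , -109.4]), 37.3) board [  66.8 -122.8]
('blue', (439, 157), array([ 555.6, -128. ]), 37.3) board [   0.3 -159. ]
(array([-0.3,  0. , 56.9]), np.float64(0.003))
```

View pics/top1.png

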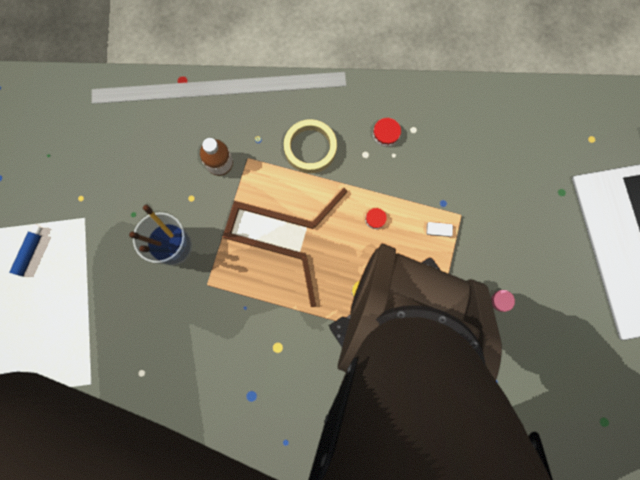

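View pics/wr1.png

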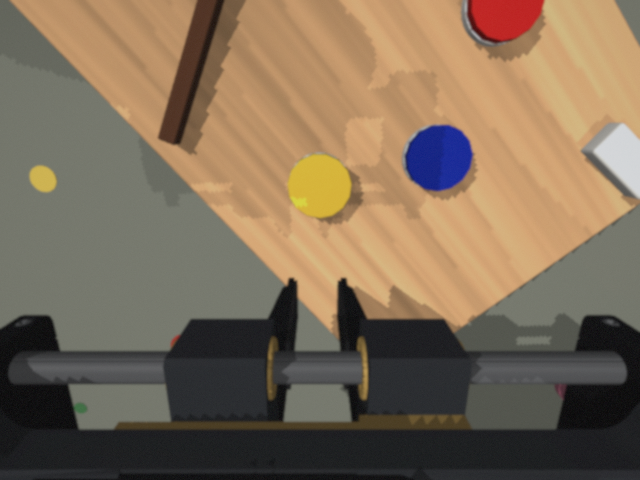

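The wrist view shows yellow at (319,186), centred ahead of the fingertips at (292,281) and (342,281). Blue at (439,157) matches the top-camera fix to within 1 mm.

{"op": "play_rows", "data": {"targets": [{"linear": [0, 0, 35]}, {"linear": [0, 0, 56]}, {"linear": [0, 0, 56]}, {"linear": [12, 0, 56]}, {"linear": [20, 0, 56]}, {"linear": [26, 0, 56]}, {"linear": [34, 0, 56]}, {"linear": [44, 0, 56]}, {"linear": [54, 0, 56]}, {"linear": [64, 0, 56]}, {"linear": [74, 0, 56]}, {"linear": [84, 0, 56]}, {"linear": [94, 0, 56]}, {"linear": [104, 0, 56]}, {"linear": [112, 0, 56]}, {"linear": [118, 0, 56]}, {"linear": [118, 0, 56]}, {"linear": [95, 0, 56]}, {"linear": [70, 0, 0]}, {"linear": [70, 0, 0]}]}}

```text
validation failed for argument at $.ta...
```

Run:
```python
import re
s=open('h.py').read().replace("(H>=26)&(H<=36)&(S>140)&(V>90)","(((H>=26)&(H<=36)&(S>140))|((H>=21)&(H<=36)&(S>190)))&(V>90)")
open('h.py','w').write(s)
from h import *
where(); look("wrist","wr2")
```

```text
t 2.33 tool board [ -95.1 -164.4] tip z 71.4 rot [ 3.141 -0.     0.608] head -40.8 F [0.2 0.1 0.4] open 20.0
('yellow', (298, 200), array([489.3, -76.5]), 10.3) board [ -76.7 -125.4]
('red', (502, 17), array([ 628.8, -109.1]), 37.1) board [  66.5 -122.6]
('blue', (437, 158), array([ 555.4, -127.8]), 37.2) board [   0.  -158.8]
```

View pics/wr2.png

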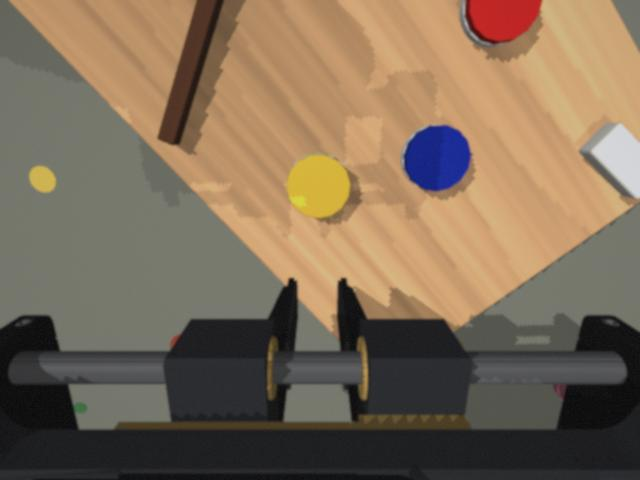

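The call was refused because every row needs a "turn" value. Nothing moved.

{"op": "play_rows", "data": {"targets": [{"linear": [0, 0, 35], "turn": 0}, {"linear": [0, 0, 56], "turn": 0}, {"linear": [0, 0, 56], "turn": 0}, {"linear": [12, 0, 56], "turn": 0}, {"linear": [20, 0, 56], "turn": 0}, {"linear": [26, 0, 56], "turn": 0}, {"linear": [34, 0, 56], "turn": 0}, {"linear": [44, 0, 56], "turn": 0}, {"linear": [54, 0, 56], "turn": 0}, {"linear": [64, 0, 56], "turn": 0}, {"linear": [74, 0, 56], "turn": 0}, {"linear": [84, 0, 56], "turn": 0}, {"linear": [94, 0, 56], "turn": 0}, {"linear": [104, 0, 56], "turn": 0}, {"linear": [112, 0, 56], "turn": 0}, {"linear": [118, 0, 56], "turn": 0}, {"linear": [118, 0, 56], "turn": 0}, {"linear": [95, 0, 56], "turn": 0}, {"linear": [70, 0, 0], "turn": 0}, {"linear": [70, 0, 0], "turn": 0}]}}

```text
t: 4.88
eef_pos: [519.1, -71.4, 151.0]
tcp_rot: [3.138, -0.003, 0.605]
ft_force: [0.0, -0.2, -0.4]
opening: 0.205
```

Run:
```python
from h import *
where(); look("wrist","wr2")
```

```text
t 4.88 tool board [ -49.1 -113.1] tip z 73.4 rot [ 3.138e+00 -3.000e-03  6.050e-01] head -41.0 F [ 0.  -0.2 -0.4] open 19.5
('red', (481, 139), array([ 635. , -102.9]), 37.2) board [  71. -115.]
('blue', (423, 267), array([ 556.2, -125.5]), 37.8) board [   0.2 -156.4]
```

View pics/wr2.png

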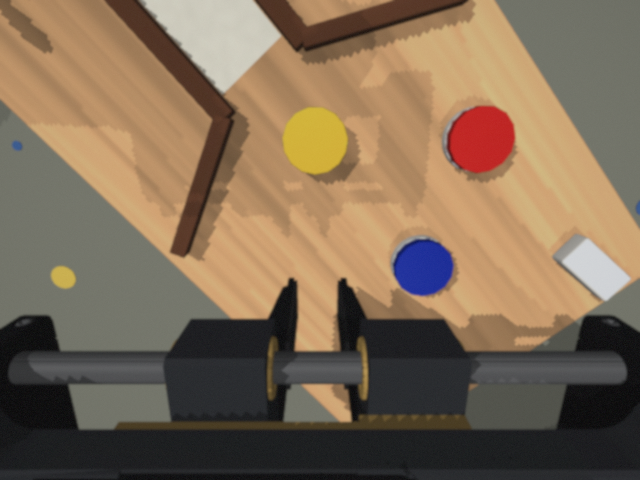

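Yellow slid cleanly to wrist pixel (315,140), and the gate mouth is visible at about (250,66). I'll measure both and go behind it, facing the gate.

Run:
```python
from h import *
where(); p,d,c=look("wrist","wr3")
for u,z in [((315,140),26),((278,38),12),((222,93),12)]: print(u,np.round(w2b(cast(c,u,z))[0],1))
h=cv2.cvtColor(p,cv2.COLOR_RGB2HSV); print(h[138:143:2,310:320:4])
print(rel(0,-105,72,0))
```

```text
t 4.92 tool board [ -49.  -112.7] tip z 72.0 rot [ 3.139e+00 -2.000e-03  6.060e-01] head -41.0 F [-0.9  0.7 -0.9] open 20.1
('red', (483, 139), array([ 634.8, -103.1]), 37.2) board [  70.9 -115.3]
('blue', (424, 268), array([ 556. , -125.7]), 37.9) board [ 1.000e-01 -1.566e+02]
(315, 140) [ -0.6 -53.6]
(278, 38) [19.5  0.9]
(222, 93) [-24.4   1.2]
[[[ 23 185 210]
  [ 24 185 209]
  [ 24 183 210]]

 [[ 23 185 210]
  [ 24 185 210]
  [ 24 185 210]]

 [[ 24 184 209]
  [ 24 184 209]
  [ 24 185 211]]]
(array([37.8, 32.3, -1.1]), np.float64(-0.715))
```

{"op": "play_rows", "data": {"targets": [{"linear": [38, 32, -1], "turn": -0.715}, {"linear": [38, 32, -1], "turn": -0.715}, {"linear": [38, 32, -1], "turn": -0.715}, {"linear": [38, 32, -1], "turn": -0.715}, {"linear": [38, 32, -1], "turn": -0.715}, {"linear": [38, 32, -1], "turn": -0.715}, {"linear": [38, 32, -1], "turn": -0.715}], "hand": 12}}

```text
t: 5.85
eef_pos: [568.6, -75.0, 148.9]
tcp_rot: [-3.141, -0.0, 1.32]
ft_force: [-0.7, 0.9, 1.2]
opening: 0.121
```

```bash
sed -i 's/(S>190)))&(V>90)/(S>175)))\&(V>90)/' h.py
python3 - <<'E'
from h import *
where(); p,d,c=look("wrist","wr4")
print(rel(0,-105,14.5,0))
E
```

```text
t 5.85 tool board [  -0.2 -104.4] tip z 71.3 rot [-3.141 -0.     1.32 ] head -0.1 F [-0.7  0.9  1.2] open 11.5
('yellow', (318, 187), array([580.6, -26.4]), 36.4) board [ -0.6 -54.3]
('red', (431, 283), array([ 635. , -103.4]), 38.0) board [  71.1 -115.5]
('blue', (317, 334), array([ 555.8, -120.7]), 30.3) board [  -1.3 -151.8]
(array([-0.6,  0.2, 57. ]), np.float64(-0.001))
```

View pics/wr4.png

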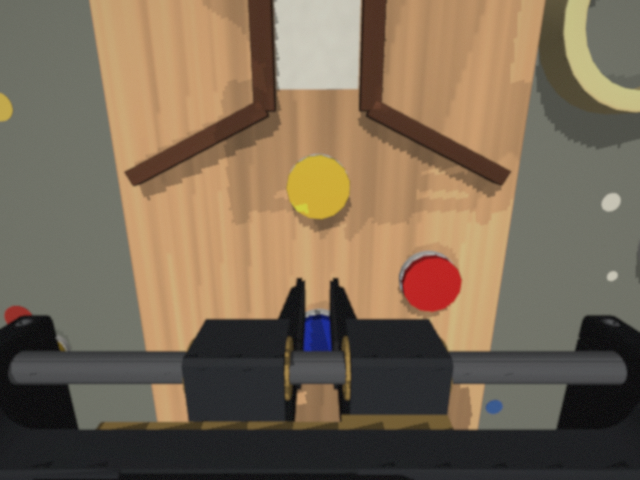

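The tool, yellow (318,187) and slot (columns 275 to 361) are all on one line. Descending and pushing yellow through.

{"op": "play_rows", "data": {"targets": [{"linear": [0, 0, 35], "turn": 0}, {"linear": [0, 0, 57], "turn": 0}, {"linear": [0, 0, 57], "turn": 0}, {"linear": [10, 0, 57], "turn": 0}, {"linear": [18, 0, 57], "turn": 0}, {"linear": [24, 0, 57], "turn": 0}, {"linear": [32, 0, 57], "turn": 0}, {"linear": [40, 0, 57], "turn": 0}, {"linear": [50, 0, 57], "turn": 0}, {"linear": [60, 0, 57], "turn": 0}, {"linear": [70, 0, 57], "turn": 0}, {"linear": [80, 0, 57], "turn": 0}, {"linear": [90, 0, 57], "turn": 0}, {"linear": [100, 0, 57], "turn": 0}, {"linear": [100, 0, 57], "turn": 0}]}}

```text
t: 7.78
eef_pos: [593.4, 22.6, 92.2]
tcp_rot: [3.142, -0.0, 1.323]
ft_force: [-1.2, 0.7, -0.9]
opening: 0.126
```

Run:
```python
from h import *
where(); p,d,c=look("wrist","wr5",26)
```

```text
t 7.78 tool board [-0.3 -3.7] tip z 14.6 rot [ 3.142 -0.     1.323] head 0.1 F [-1.2  0.7 -0.9] open 12.0
('yellow', (317, 247), array([600.2,  53.3]), 37.7) board [-1.3 27.7]
```

View pics/wr5.png

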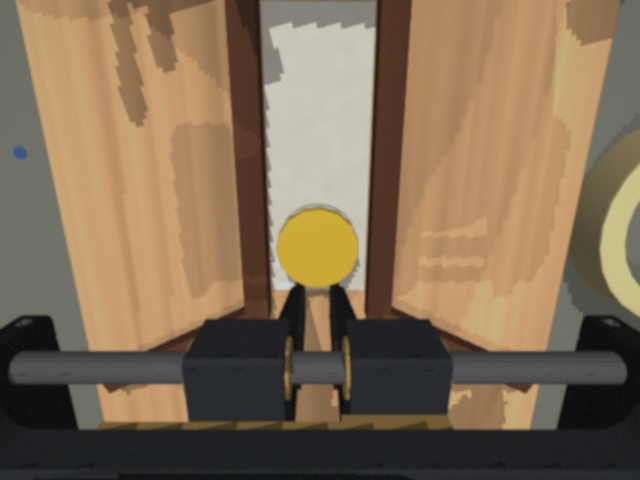

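Yellow is at (317,247), centred and past the gate. Continuing to the closed end, then retreating.

{"op": "play_rows", "data": {"targets": [{"linear": [8, 0, 0], "turn": 0}, {"linear": [18, 0, 0], "turn": 0}, {"linear": [28, 0, 0], "turn": 0}, {"linear": [38, 0, 0], "turn": 0}, {"linear": [48, 0, 0], "turn": 0}, {"linear": [58, 0, 0], "turn": 0}, {"linear": [66, 0, 0], "turn": 0}, {"linear": [72, 0, 0], "turn": 0}, {"linear": [77, 0, 0], "turn": 0}, {"linear": [77, 0, 0], "turn": 0}, {"linear": [60, 0, 0], "turn": 0}, {"linear": [40, 0, -10], "turn": 0}, {"linear": [0, 0, -57], "turn": 0}, {"linear": [-30, 0, -57], "turn": 0}, {"linear": [-30, 0, -57], "turn": 0}, {"linear": [-30, 0, -57], "turn": 0}]}}

```text
t: 9.82
eef_pos: [585.7, -7.8, 149.5]
tcp_rot: [3.142, -0.0, 1.321]
ft_force: [-0.5, -0.2, 0.2]
opening: 0.127
```

Run:
```python
from h import *
where(); p,d,c=look("wrist","wr6",26)
# red push: from (72.5,-117) to (0,-55)
v=np.array([0,-55])-np.array([72.0,-117]);L=np.hypot(*v);u=v/L;hd=np.rad2deg(np.arctan2(-u[0],u[1]))
s=np.array([72,-117])-u*52;print(L,hd,s,rel(s[0],s[1],72,hd))
```

```text
t 9.82 tool board [ -0.3 -35. ] tip z 71.9 rot [ 3.142 -0.     1.321] head -0.0 F [-0.5 -0.2  0.2] open 12.1
('yellow', (317, 26), array([617.7, 122.9]), 35.8) board [-1.5 99.5]
('blue', (318, 411), array([ 558.1, -114.2]), 32.5) board [  -0.7 -145. ]
95.01578816175763 49.267893300290815 [ 111.40397772 -150.93120304] (array([-116.5,  111.7,   -0.3]), np.float64(-0.86))
```

View pics/wr6.png

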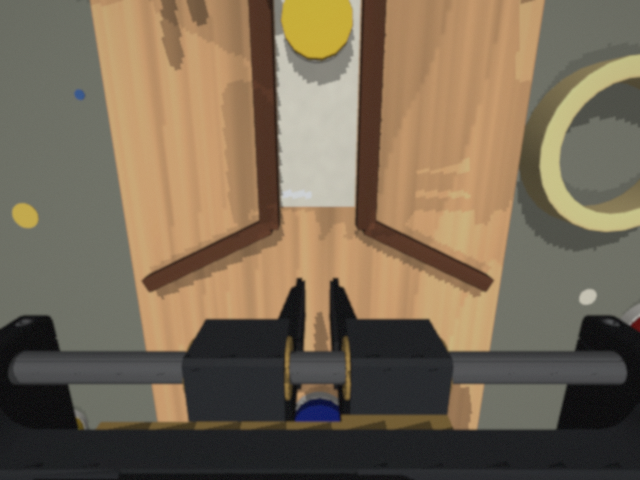

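Yellow sits deep in the slot at (317,20), so it is through. Next is red: go behind it at 49°.

{"op": "play_rows", "data": {"targets": [{"linear": [-116, 112, 0], "turn": -0.86}, {"linear": [-116, 112, 0], "turn": -0.86}, {"linear": [-116, 112, 0], "turn": -0.86}, {"linear": [-116, 112, 0], "turn": -0.86}, {"linear": [-116, 112, 0], "turn": -0.86}, {"linear": [-116, 112, 0], "turn": -0.86}, {"linear": [-116, 112, 0], "turn": -0.86}, {"linear": [-116, 112, 0], "turn": -0.86}], "hand": 20}}

```text
t: 10.88
eef_pos: [665.9, -146.9, 149.2]
tcp_rot: [3.142, -0.0, 2.181]
ft_force: [0.7, 0.0, 0.0]
opening: 0.207
```

Run:
```python
from h import *
where(); p,d,c=look("wrist","wr7",26)
print(rel(111.4,-150.9,14.5,49.3))
```

```text
t 10.88 tool board [ 111.8 -150.1] tip z 71.6 rot [ 3.142 -0.     2.181] head 49.3 F [0.7 0.  0. ] open 19.7
('red', (501, 336), array([ 793.3, -116.7]), 48.1) board [227.8 -89.3]
('red', (316, 185), array([ 635.2, -105. ]), 36.0) board [  71.7 -117. ]
('blue', (177, 137), array([ 555.7, -127.6]), 37.2) board [   0.3 -158.5]
(array([-0.1, -0.8, 57.1]), np.float64(-0.001))
```

View pics/wr7.png

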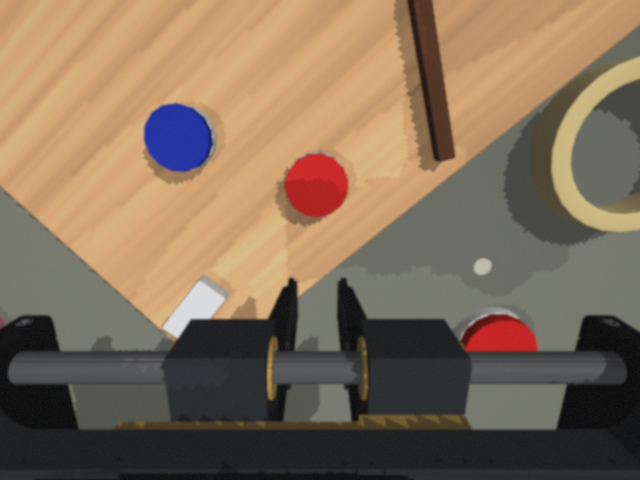

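Red (316,185) is centred ahead of the jaws. The eraser (195,308) and the large red (500,335) are clear of the fingertips. Pushing.

{"op": "play_rows", "data": {"targets": [{"linear": [0, -0.5, 35], "turn": 0}, {"linear": [0, -0.5, 57], "turn": 0}, {"linear": [0, -0.5, 57], "turn": 0}, {"linear": [12, -0.5, 57], "turn": 0}, {"linear": [19, -0.5, 57], "turn": 0}, {"linear": [25, -0.5, 57], "turn": 0}, {"linear": [34, -0.5, 57], "turn": 0}, {"linear": [44, -0.5, 57], "turn": 0}, {"linear": [54, -0.5, 57], "turn": 0}, {"linear": [64, -0.5, 57], "turn": 0}, {"linear": [74, -0.5, 57], "turn": 0}, {"linear": [84, -0.5, 57], "turn": 0}, {"linear": [94, -0.5, 57], "turn": 0}, {"linear": [104, -0.5, 57], "turn": 0}, {"linear": [112, -0.5, 57], "turn": 0}, {"linear": [118, -0.5, 57], "turn": 0}, {"linear": [118, -0.5, 57], "turn": 0}, {"linear": [95, -0.5, 57], "turn": 0}, {"linear": [75, -0.5, 0], "turn": 0}, {"linear": [75, -0.5, 0], "turn": 0}]}}

```text
t: 13.42
eef_pos: [624.3, -87.6, 152.7]
tcp_rot: [3.137, 0.005, 2.181]
ft_force: [-0.2, 0.7, -0.3]
opening: 0.208
```

Run:
```python
from h import *
where(); p,d,c=look("wrist","wr8",26)
print(rel(0,-105,72,0))
```

```text
t 13.43 tool board [  56.9 -102.9] tip z 75.1 rot [3.137 0.005 2.181] head 49.2 F [-0.2  0.7 -0.3] open 19.8
('red', (489, 414), array([ 789.8, -109.3]), 44.5) board [222.6 -83. ]
('red', (315, 144), array([578.7, -26.3]), 35.8) board [ -2.5 -54.7]
('blue', (191, 254), array([ 553.6, -124.7]), 37.6) board [  -2.5 -156.3]
(array([ 40.3, -38.1,   1. ]), np.float64(0.86))
```

{"op": "play_rows", "data": {"targets": [{"linear": [40, -38, 0], "turn": 0.86}, {"linear": [40, -38, 0], "turn": 0.86}, {"linear": [40, -38, 0], "turn": 0.86}, {"linear": [40, -38, 0], "turn": 0.86}, {"linear": [40, -38, 0], "turn": 0.86}, {"linear": [40, -38, 0], "turn": 0.86}, {"linear": [40, -38, 0], "turn": 0.86}, {"linear": [40, -38, 0], "turn": 0.86}], "hand": 12}}

```text
t: 14.48
eef_pos: [568.2, -75.1, 149.0]
tcp_rot: [-3.141, -0.0, 1.323]
ft_force: [-0.7, 0.2, 0.3]
opening: 0.125
```

Run:
```python
from h import *
where(); p,d,c=look("wrist","wr9",26)
print(rel(0,-105,14.5,0))
```

```text
t 14.47 tool board [  -0.6 -104.6] tip z 71.4 rot [-3.141 -0.     1.323] head 0.1 F [-0.7  0.2  0.3] open 11.9
('red', (320, 188), array([581.1, -27.1]), 36.1) board [  0.1 -54.9]
('blue', (317, 334), array([ 555.6, -120.7]), 30.3) board [  -1.5 -151.9]
(array([-0.4,  0.6, 57. ]), np.float64(0.002))
```

View pics/wr9.png

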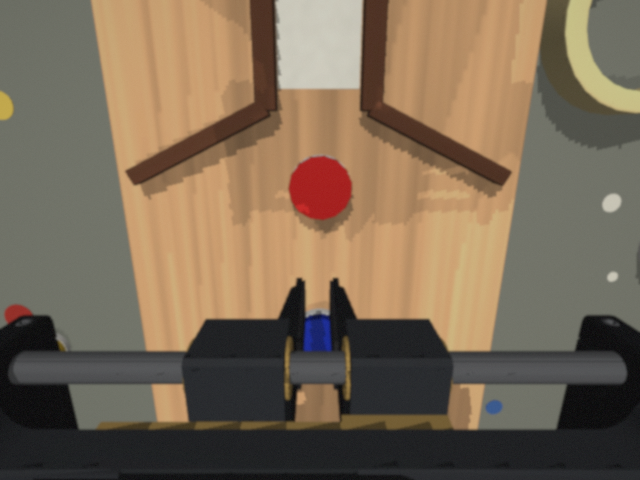

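Red (320,188) is in line with the slot. Pushing it to y ≈ 61, just short of yellow.

{"op": "play_rows", "data": {"targets": [{"linear": [0, 0.5, 35], "turn": 0}, {"linear": [0, 0.5, 57], "turn": 0}, {"linear": [0, 0.5, 57], "turn": 0}, {"linear": [10, 0.5, 57], "turn": 0}, {"linear": [18, 0.5, 57], "turn": 0}, {"linear": [24, 0.5, 57], "turn": 0}, {"linear": [32, 0.5, 57], "turn": 0}, {"linear": [40, 0.5, 57], "turn": 0}, {"linear": [50, 0.5, 57], "turn": 0}, {"linear": [60, 0.5, 57], "turn": 0}, {"linear": [70, 0.5, 57], "turn": 0}, {"linear": [80, 0.5, 57], "turn": 0}, {"linear": [90, 0.5, 57], "turn": 0}, {"linear": [100, 0.5, 57], "turn": 0}, {"linear": [110, 0.5, 57], "turn": 0}, {"linear": [120, 0.5, 57], "turn": 0}, {"linear": [129, 0.5, 57], "turn": 0}, {"linear": [135, 0.5, 57], "turn": 0}, {"linear": [135, 0.5, 57], "turn": 0}]}}

```text
t: 16.9
eef_pos: [602.1, 56.0, 92.2]
tcp_rot: [-3.142, -0.0, 1.322]
ft_force: [-0.1, -0.9, -0.3]
opening: 0.13
```

Run:
```python
from h import *
where(); p,d,c=look("wrist","wr10",26)
```

```text
t 16.9 tool board [-0.1 30.8] tip z 14.6 rot [-3.142 -0.     1.322] head 0.1 F [-0.1 -0.9 -0.3] open 12.4
('yellow', (317, 155), array([618.8, 126.4]), 36.0) board [ -1.3 103.2]
('red', (317, 248), array([608.9,  86.6]), 37.7) board [-1.1 62.2]
```

View pics/wr10.png

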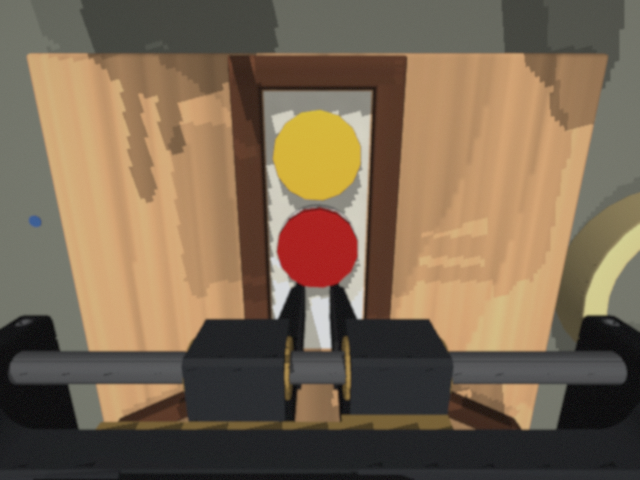

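Yellow (317,155) is at y 103 and red (317,248) at y 62, both flat and centred. I'll nudge red 5 mm further to leave room for blue, then retreat and go behind blue.

{"op": "play_rows", "data": {"targets": [{"linear": [3, 0, 0], "turn": 0}, {"linear": [5, 0, 0], "turn": 0}, {"linear": [5, 0, 0], "turn": 0}, {"linear": [-15, 0, 0], "turn": 0}, {"linear": [-40, 0, -20], "turn": 0}, {"linear": [-70, 0, -57], "turn": 0}, {"linear": [-130, 0, -57], "turn": 0}, {"linear": [-190, 0, -57], "turn": 0}, {"linear": [-241, 0, -57], "turn": 0}, {"linear": [-241, 0, -57], "turn": 0}, {"linear": [-241, 0, -57], "turn": 0}, {"linear": [-241, 0, -57], "turn": 0}]}}

```text
t: 18.45
eef_pos: [542.7, -177.2, 149.2]
tcp_rot: [-3.141, -0.0, 1.323]
ft_force: [-0.5, 1.2, 0.6]
opening: 0.128
```

Run:
```python
from h import *
where(); p,d,c=look("wrist","wr11",26)
print(rel(0,-210,14.5,0))
```

```text
t 18.45 tool board [-1.000e-01 -2.098e+02] tip z 71.6 rot [-3.141 -0.     1.323] head 0.1 F [-0.5  1.2  0.6] open 12.2
('yellow', (13, 214), array([373.5, -99.3]), 25.0) board [-183.3 -176.1]
('blue', (319, 186), array([ 555.4, -127.8]), 36.2) board [   0.  -158.8]
(array([-0.4, -0. , 57.1]), np.float64(0.002))
```

View pics/wr11.png

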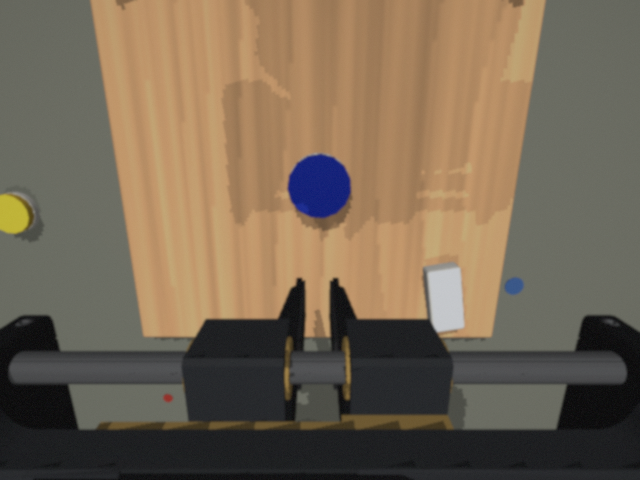

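Blue (319,186) is centred and the eraser (445,298) is clear of the tips. Pushing it up to just before the gate, then checking.

{"op": "play_rows", "data": {"targets": [{"linear": [0, 0, 35], "turn": 0}, {"linear": [0, 0, 57], "turn": 0}, {"linear": [0, 0, 57], "turn": 0}, {"linear": [10, 0, 57], "turn": 0}, {"linear": [18, 0, 57], "turn": 0}, {"linear": [24, 0, 57], "turn": 0}, {"linear": [32, 0, 57], "turn": 0}, {"linear": [42, 0, 57], "turn": 0}, {"linear": [52, 0, 57], "turn": 0}, {"linear": [62, 0, 57], "turn": 0}, {"linear": [72, 0, 57], "turn": 0}, {"linear": [82, 0, 57], "turn": 0}, {"linear": [92, 0, 57], "turn": 0}, {"linear": [102, 0, 57], "turn": 0}, {"linear": [112, 0, 57], "turn": 0}, {"linear": [120, 0, 57], "turn": 0}, {"linear": [124, 0, 57], "turn": 0}, {"linear": [124, 0, 57], "turn": 0}]}}

```text
t: 20.75
eef_pos: [573.3, -57.6, 92.2]
tcp_rot: [3.142, -0.0, 1.322]
ft_force: [-0.1, 0.2, -0.9]
opening: 0.131
```

Run:
```python
from h import *
where(); p,d,c=look("wrist","wr12",26)
```

```text
t 20.75 tool board [  0.  -86.4] tip z 14.6 rot [ 3.142 -0.     1.322] head 0.1 F [-0.1  0.2 -0.9] open 12.5
('blue', (317, 248), array([580. , -27.2]), 38.0) board [ -1.  -55.3]
```

View pics/wr12.png

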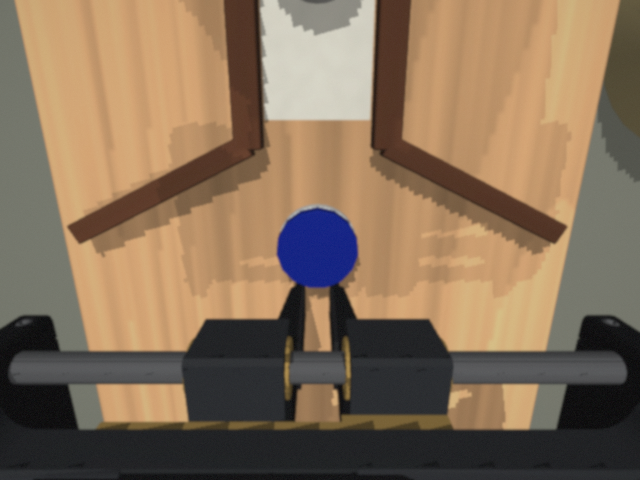

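Blue (317,248) is still centred at y −55. Pushing it 81 mm in, holding briefly, then checking.

{"op": "play_rows", "data": {"targets": [{"linear": [6, 0, 0], "turn": 0}, {"linear": [16, 0, 0], "turn": 0}, {"linear": [26, 0, 0], "turn": 0}, {"linear": [36, 0, 0], "turn": 0}, {"linear": [46, 0, 0], "turn": 0}, {"linear": [56, 0, 0], "turn": 0}, {"linear": [66, 0, 0], "turn": 0}, {"linear": [74, 0, 0], "turn": 0}, {"linear": [79, 0, 0], "turn": 0}, {"linear": [81, 0, 0], "turn": 0}, {"linear": [81, 0, 0], "turn": 0}]}}

```text
t: 22.18
eef_pos: [593.2, 20.6, 92.2]
tcp_rot: [-3.142, -0.0, 1.322]
ft_force: [0.0, 0.3, -0.3]
opening: 0.127
```

Run:
```python
from h import *
where(); p,d,c=look("wrist","wr13",26)
```

```text
t 22.18 tool board [-0.  -5.6] tip z 14.6 rot [-3.142 -0.     1.322] head 0.0 F [ 0.   0.3 -0.3] open 12.1
('yellow', (316, 60), array([618.8, 126.3]), 36.7) board [ -1.3 103.1]
('red', (317, 158), array([609.8,  89.9]), 36.2) board [-1.  65.6]
('blue', (317, 248), array([599.9,  51.1]), 38.1) board [-1.  25.5]
```

View pics/wr13.png

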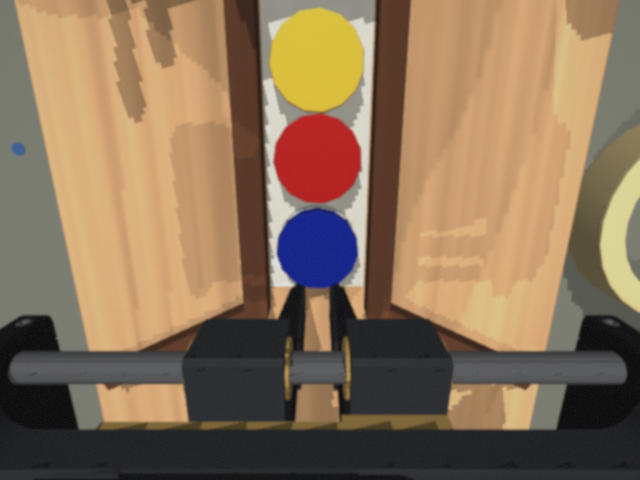

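All three are in line: yellow (316,60) at y 103, red (317,158) at y 66, blue (317,248) at y 25. Backing out and lifting clear for a top view.

{"op": "play_rows", "data": {"targets": [{"linear": [-15, 0, 0], "turn": 0}, {"linear": [-40, 0, -15], "turn": 0}, {"linear": [-70, 0, -60], "turn": 0}, {"linear": [-120, 0, -100], "turn": 0}, {"linear": [-170, 0, -120], "turn": 0}, {"linear": [-200, 0, -120], "turn": 0}, {"linear": [-200, 0, -120], "turn": 0}, {"linear": [-200, 0, -120], "turn": 0}, {"linear": [-200, 0, -120], "turn": 0}]}}

```text
t: 23.35
eef_pos: [544.0, -172.4, 212.0]
tcp_rot: [-3.141, -0.0, 1.323]
ft_force: [0.3, -0.3, 0.4]
opening: 0.13
```

Run:
```python
from h import *
where(); look("top","top2")
p0=np.load("top0.npz")['p'].astype(int);p=np.load("top2.npz")['p'].astype(int)
for n,(u,v) in dict(eraser=(440,229),tape=(310,146),bottle=(213,152),pot=(159,238)).items():
    print(n,np.abs(p-p0)[v-22:v+22,u-22:u+22].mean().round(1))
```

```text
t 23.35 tool board [  -0.  -204.8] tip z 134.4 rot [-3.141 -0.     1.323] head 0.1 F [ 0.3 -0.3  0.4] open 12.4
('yellow', (372, 376), array([356.9, -97.8]), 26.5) board [-199.7 -178.8]
('yellow', (248, 223), array([619.6, 125.6]), 35.7) board [ -0.4 102.6]
('red', (269, 229), array([609.4,  88.5]), 34.6) board [-1.1 64.1]
('red', (387, 131), array([ 805.2, -127.1]), 49.6) board [241.9 -96.4]
('blue', (290, 235), array([599.3,  49.1]), 34.3) board [-1.1 23.4]
('blue', (174, 240), array([586.7, 258.2]), 63.2) board [-65. 223.]
eraser 86.3
tape 31.0
bottle 27.0
pot 17.1
```

View pics/top2.png

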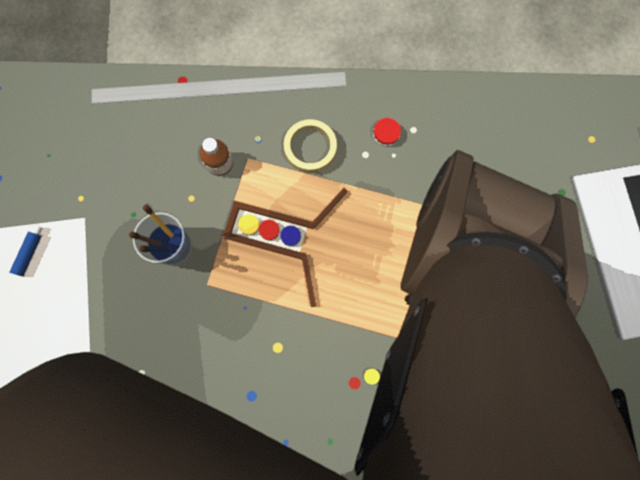

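The top view shows yellow (248,223), red (269,229) and blue (290,235) in order at y 103, 64 and 23. The tape, bottle and pot sit at their original pixels. The arm is clear, so I'm handing in.

```bash
python3 -c "
from cell import env
print(env.job_done())"
```

```text
the job is handed in; nothing more can be done
None
```

I pushed yellow, then red, then blue through the gate with the nearly closed fingertips, each fully in before the next. I handed in at about 23 s of the 72 s allowed; the hand-in reports no verdict.

| Tablet | Final y (top camera) | Final y (wrist camera) | Allowed y |
|---|---|---|---|
| Yellow | 103 mm | 103 mm | above 82 mm |
| Red | 64 mm | 66 mm | 45–82 mm |
| Blue | 23 mm | 25.5 mm | 17–45 mm |

- **Tablets:** all three are within about 1.5 mm of the slot's centre line and look flat. The fingers were lifted clear before the last check.
- **Camera disagreement:** the two views differ by up to 2 mm, which is within the calibration.
- **Bystanders:** the tape, bottle and pot show at the same pixels as at the start. A simple picture-difference check on them was inconclusive because lighting and the arm's shadow changed, so I judged them by position.
- **Eraser:** it was hidden behind the arm in the last top view. It was last seen undisturbed in the wrist view just before the blue push, and the fingers came no closer to it afterwards.
- **Refused call:** one early move call was refused for missing "turn" values, and nothing moved.

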